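Clamp a hub blank with the cam lever for a reading

TASK

On the test bench, set the large round hub blank, flange down, fully home and flat in the round seat of the clamping fixture and let go of it. Then swing the fixture's sprung cam lever up until it stands straight upright, where the cam is at its highest lift and the plunger grips the flange, without swinging it over the top, and finish while holding the lever there with the gripper for the reading (let go, it springs back). Leave the other two hubs and the encoder where they stand.

Things in the scene. Friction and masses are not known exactly. Their poses are not given: they have to be found in the camera images.
- hub_center (a point): Centre, half-way up, of the large round hub to load: plain steel, 0.5 kg, 50 mm tall, standing boss up. Round flange 60 mm diameter, 18 mm thick, below; coaxial boss 30 mm diameter, 32 mm tall, on top (grip it there). The point is on its axis, 25 mm above its underside; z up. It stands on the bench at one of three places, shared by chance with the other two hubs.
- hub: The same large round hub; origin at the centre of its underside.
- seat (a point): Centre of the floor of the fixture's round seat: pocket 62 mm diameter, 10 mm deep, 2 mm chamfer, in a 100 mm square steel plate. Floor 32 mm, plate top 42 mm above the bench; a hub fully home has its centre 25 mm above this point. z up; y points along the clamp to the plunger, cam and lever; x is parallel to the cam's hinge. Bolted down; position and yaw vary.
- cam_axis (a point): Point on the hinge axis of the cam and its lever, midway between the cheeks: 110 mm from the seat's centre along the seat's y, 46 mm above the bench. Same axes as the seat; the hinge runs along x. The cheeks reach 74 mm above the bench and 26 mm from this point along y.
- grip (a point): Middle of the lever's black hand grip: a cylinder 20 mm diameter, 66 mm long, parallel to the hinge, standing out sideways from the lever's end (a flat steel arm 8 by 16 mm) to the seat's -x side. The point is 42 mm from the arm, 120 mm from the hinge axis. At rest the lever points away from the seat, 30 degrees above level, grip 106 mm above the bench; upright, it is above the hinge at 166 mm.
- cam_lever: The cam with its lever; origin on the hinge axis at cam_axis, z along the lever to its end, x along the hinge: z is straight up at the cam's highest lift. Rest stop 60 degrees (1.047 rad) short of upright; past upright the lift falls again, far stop 52 degrees past it. A spring returns it to rest: about 2 N at the grip move and hold it.
- nose: Sprung round tip, 7 mm diameter, of the horizontal plunger, 46 mm above the bench; origin at the centre of its end face. At rest it stands 3 mm clear of a seated hub's flange, over the seat plate's +y edge (its guide block begins 54 mm from the seat's centre and is 61 mm high); the cam drives it up to 6 mm towards the seat and it then presses the flange's edge with about 6 to 8 N.
- small_hub: Another steel hub, like the large round one but with a round flange of only 44 mm; leave. Origin at the centre of its underside.
- square_hub: Another steel hub with a square flange, 60 mm by 60 mm, and the same boss; leave. Origin at the centre of its underside.
- encoder: Bystander: upright steel cylinder with a black cap and a thin shaft on top, 38 mm diameter, 74 mm tall; leave. Origin under its centre.

How it is judged:
By the outcome, as a careful person would: the job done as asked, in the order asked, and still so for the second after the job is handed in, while the arm keeps its last pose, push and grip.
It also fails if it takes over 53 s, if anything falls off the work surface, if the arm or the gripper's body presses on something with over 40 N, if the wrist force passes 120 N, or if a joint passes its speed limit or range.

ROBOT

A 6-joint arm with a two-finger parallel gripper is mounted at the origin on the work surface. World frame = base frame: x ahead of the robot, y to its left, z up, the work surface at z = 0. Lengths are in mm, angles in rad, forces in N, time in s.
With the tool pointing down it reaches from about 225 to 875 mm from the base axis. Payload 3.4 kg.
Tool frame: the origin (TCP) lies at the centre of the arm's flange, where the gripper is bolted on; the fingertips stand 173 mm ahead of it and the grasp point (between the pads) lies 155 mm ahead of it; z points along the fingers, y is the line along which they close (so a half turn about z gives the same grasp; the last joint's range is limited). The gripper opens to 85 mm and grips with 20 to 120 N. Pads are 22 mm wide; open, the fingers measure 114 mm over their backs; the gripper's body (76 mm by 85 mm) begins 54 mm behind the grasp point. The pads swing forward as they close: fully open they stand 13 mm farther back than shut.
Start: joints at [-1.439, 0.276, 1.505, -0, 1.361, -0.121], TCP at [143.812, -556.743, 404.728] pointing down, gripper open.
Joint ranges: [-2.89, 2.89], [-0.75, 2.08], [0.22, 2.7], [-1.18, 4.32], [0.11, 2.71], [-2.7, 2.7]. Speed limits (rad/s): [2.57, 2.57, 3.14, 3.14, 3.14, 3.14].

INTERFACE

Orientations are given as [roll, pitch, yaw] about the fixed x, y, z axes, in that order (R = Rz(yaw) Ry(pitch) Rx(roll)).
In Python, from rig import * gives the robot as it stands.
- The arm moves only by the tool carry_out, never from a script. Its argument "motion" is text: rows parted by semicolons, each of 7 numbers parted by spaces: the turn, a rotation vector about the tool's x, y, z as a fraction of full scale, then the shift along the tool's x, y, z as a fraction of full scale, then the gripper's target within -1 to 1 (shut at 1, half-way at 0, fully open at -1). A call has 1 to 12 rows; each row shifts and turns the commanded pose from where the row before left it, along the tool's axes as they then stand; what a row does not reach is not made up. Full scale, the value 1, is 0.25 m for a shift and 360 degrees for a turn. A row lasts 1/10 s, in which the tool goes at most 50 mm and 8.59 degrees, less where a joint would pass 70% of its speed; a pose out of reach is approached as far as the arm can. A call with a number of a shift or a turn outside -1 to 1 is refused whole. A call with a gripper value outside its range is refused whole. The fingers move at their own pace and stop on an object; "force" is the grip in N (left out, the last holds). Time passes only in rows, so rows that do not move let the fingers close. It gives the time, the measured TCP pose, the force, the opening and the grip force at its end, in the units of the state.
- get_obs(): the state, without advancing time (a new reading comes with each control period).
- read_camera(name): name is "scene" or "top"; returns the picture (480x640x3 uint8, blue, green, red); there is no depth.
- camera_model(name): a dict with "mtx" (3x3 intrinsics, pixels), "k1" (the pictures are not rectified: a ray, as slopes to the right and down, at radius r is drawn at 1 + k1 r^2 times it, then the intrinsics apply), "origin" and "rotation" of the camera in the world. Camera axes: x right, y down, z forward; pixel columns grow to the right and rows downward; lengths in mm; the calibration is good to about 2 mm. A picture is of the moment at which its call begins. camera_model takes no time and is no camera call.
- hand_in(): hands the job in; it is judged then, once.
Trained networks look in the newest picture that a camera, given by its name, has taken for a name from the list of things; names that differ only in an ending like _2 or _b are one class to them, and where a whole thing is asked for, a point or a joint stands for the part that bears it (a point fixed in the world has none). Each returns a list of dicts, best first, with "confidence" (0 to 1); they miss things now and then, are a little off and sometimes report something else, mostly with a low value. They report only what shows in the picture. A call takes as long as a camera call.
- find_in(camera, target): "rect" ([centre column, centre row, width, height] in pixels, round what is visible of it).
- masks_of(camera, target): "pixels" (480x640 bool, what is visible of it) and "rect" ([centre column, centre row, width, height] in pixels, round what is visible of it).
- tip_of(camera, target): "point" ([column, row] in pixels: a listed point, or the origin of a listed thing).
The state is a dict: "clock": time; "q": joint angles; "joint_velocities": joint speeds; "tau": joint torques, N m; "position": TCP position; "ee_rot": TCP orientation; "ft_force": force on the tool from outside, world axes, zero at the start; "moment": the same for the moment, N m; "width": finger opening in mm; "grasp_force": force on a finger pad.
Only numpy, scipy, OpenCV 4.12 (cv2) and the standard library are available. Lean on these libraries where they do the work, as an engineer would, in place of code of your own. Each camera call takes 0.05 s, during which the arm holds its last target. There are 200 camera calls.

## Working session

There is one attempt and no reset: what is moved stays moved. The work goes in short steps, Python scripts to look and compute and a tool call to move; the robot and the scene stay as the last step left them, time stands still between calls to the robot, and variables do not carry over. Pictures are saved under pics/ and viewed, at most 10 in all, crops included, and the job is handed in when it is done.

Besides the shell and the picture viewer there is one more tool, called after ">>>" by a JSON object that holds its "api" and its "payload", one argument or row to a line. carry_out: Moves the arm, as the interface text tells. Shift numbers are shares of 0.25 m and turn numbers shares of 360 degrees, none past 1 either way. Its arguments: {"type":"object","properties":{"motion":{"type":"string"},"force":{"type":"number"}},"required":["motion"]}

```bash
mkdir -p pics; ls; cat > h.py <<'E'
from rig import *
import numpy as np, cv2
def shot(c,fn=None):
    im=read_camera(c)
    if fn: cv2.imwrite('pics/'+fn,im)
    return im
def ray(c,p):
    m=camera_model(c);K=np.array(m['mtx']);k=m['k1']
    d=np.array([(p[0]-K[0,2])/K[0,0],(p[1]-K[1,2])/K[1,1]]);u=d.copy()
    for _ in range(30): u=d/(1+k*(u@u))
    v=np.array(m['rotation'])@np.array([u[0],u[1],1]);return np.array(m['origin'],float),v
def atz(c,p,z):
    o,v=ray(c,p);return o+v*(z-o[2])/v[2]
def proj(c,X):
    m=camera_model(c);K=np.array(m['mtx']);x=np.array(m['rotation']).T@(np.array(X,float)-m['origin'])
    u=x[:2]/x[2];u=u*(1+m['k1']*(u@u));return np.array([K[0,0]*u[0]+K[0,2],K[1,1]*u[1]+K[1,2]])
def tri(cs,ps):
    A=np.zeros((3,3));b=np.zeros(3)
    for c,p in zip(cs,ps):
        o,v=ray(c,p);v=v/np.linalg.norm(v);P=np.eye(3)-np.outer(v,v);A+=P;b+=P@o
    return np.linalg.solve(A,b)
E
python3 - <<'E'
from h import *
np.set_printoptions(precision=1,suppress=True)
for c in('top','scene'):
    shot(c,c+'1.png');m=camera_model(c);print(c,m)
    for t in('hub_center','seat','cam_axis','grip','small_hub','square_hub','encoder','nose'):
        print(t,[(np.round(d['point'],1),round(d['confidence'],2)) for d in tip_of(c,t)][:3])
E
```

```text
pics
top {'mtx': array([[439.2,   0. , 316. ],
       [  0. , 439.2, 237. ],
       [  0. ,   0. ,   1. ]]), 'k1': -0.07243904816478722, 'origin': array([482. ,   0.6, 947.7]), 'rotation': array([-3.1, -0. , -1.6])}
hub_center [(array([146.1, 278.6]), 0.63), (array([326.2, 217.9]), 0.2)]
seat []
cam_axis [(array([289.9, 210.7]), 0.97)]
grip [(array([228.4, 210.6]), 0.7)]
small_hub [(array([478. , 222.4]), 0.77), (array([227. , 208.9]), 0.43), (array([156.2, 187.4]), 0.42)]
square_hub [(array([468.7, 309.7]), 0.78)]
encoder [(array([157.6, 185.7]), 0.56)]
nose [(array([320.1, 217.7]), 0.56)]
scene {'mtx': array([[460.9,   0. , 317. ],
       [  0. , 460.9, 247.6],
       [  0. ,   0. ,   1. ]]), 'k1': -0.024562250616763138, 'origin': array([1163.6,  -69.6,  823.5]), 'rotation': array([-2.4, -0. ,  1.5])}
hub_center [(array([464.6, 236.5]), 0.74)]
seat [(array([294.6, 293.4]), 0.67)]
cam_axis [(array([346.8, 292.9]), 0.78)]
grip [(array([306.2, 285.6]), 0.18)]
small_hub [(array([485.9, 307.5]), 0.74), (array([149.5, 320.3]), 0.57)]
square_hub [(array([168.9, 247.6]), 0.92), (array([398.4, 263.6]), 0.52)]
encoder [(array([486.9, 311.8]), 0.71)]
nose [(array([310.9, 285. ]), 0.41)]
```

View pics/top1.png

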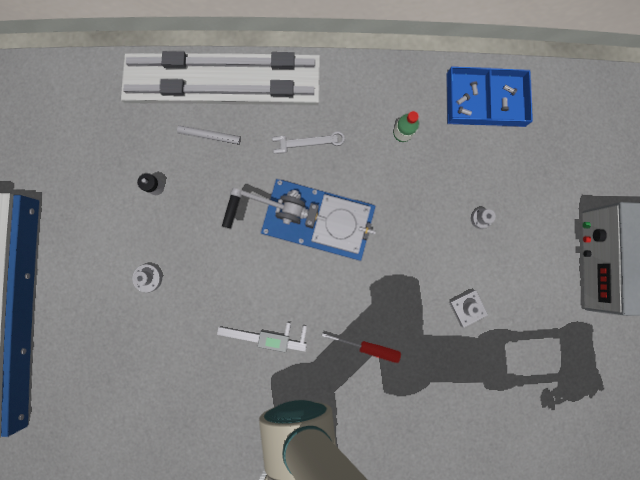

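View pics/scene1.png

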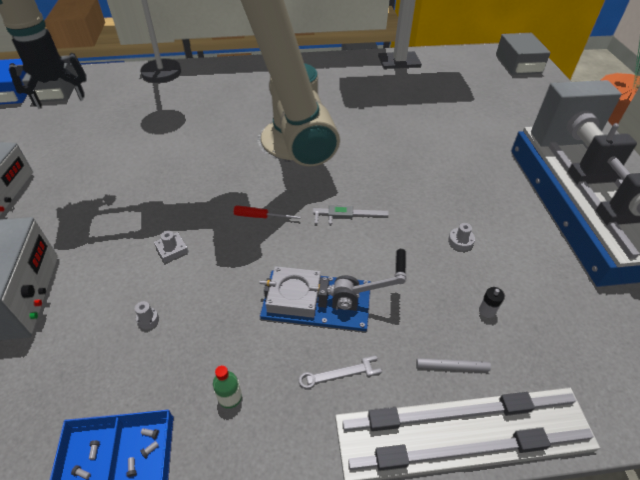

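The top view shows the large hub at (146,278), the seat at (342,224), the lever grip at (231,211), the small hub at (484,217) and the square hub at (469,308). The scene view agrees. The rotation comes as roll, pitch, yaw, so I'll convert it first and then refine the positions.

```bash
sed -i "s/^def ray/from scipy.spatial.transform import Rotation as Ro\ndef RM(m): return Ro.from_euler('xyz',m['rotation']).as_matrix()\ndef ray/; s/np.array(m\['rotation'\])/RM(m)/g" h.py
python3 - <<'E'
from h import *
np.set_printoptions(precision=1,suppress=True)
print(camera_model('top')['rotation'],camera_model('scene')['rotation'])
a=shot('top');b=shot('scene')
def mid(c,t,n=4):
    P=[]
    for _ in range(n):
        read_camera(c)
        r=tip_of(c,t)
        if r and r[0]['confidence']>.4:P.append(r[0]['point'])
    return np.median(P,0) if P else None
for t,z in(('hub_center',25),('seat',32),('cam_axis',46),('grip',106),('square_hub',0),('small_hub',0),('encoder',0)):
    p=mid('top',t,2);q=mid('scene',t,2)
    print(t,p,q, None if p is None else atz('top',p,z),None if q is None else atz('scene',q,z), tri(('top','scene'),(p,q)) if p is not None and q is not None else '')
for t in('hub','small_hub'):
    for d in masks_of('top',t)[:2]: print(t,d['rect'],d['confidence'],d['pixels'].sum())
s=lambda im,x,y,w,h,k:cv2.resize(im[y:y+h,x:x+w],None,fx=k,fy=k,interpolation=cv2.INTER_CUBIC)
cv2.imwrite('pics/c1.png',s(a,215,165,170,110,4.5))
cv2.imwrite('pics/c2.png',np.vstack([s(b,250,230,170,110,4),s(b,430,210,80,40,8)[:, :640] if 0 else cv2.resize(b[215:255,430:500],(680,150*1))]))
E
```

```text
[-3.1 -0.  -1.6] [-2.4 -0.   1.5]
hub_center [143.7 279. ] [463.2 232.6] [461.6 360.5  25. ] [455.9 364.5  25. ] [461.9 359.4  31.6]
seat [315.8 216.4] [295.3 293.8] [600.9  -0.6  32. ] [594.6 -48.5  32. ] [599.4 -24.6  37.7]
cam_axis [290.1 209.2] [343.2 292.8] [612.9  53.   46. ] [613.2  49.9  46. ] [612.9  51.5  45.4]
grip [229.7 210.6] [399.2 264.5] [599.2 166.6 106. ] [599.1 163.2 106. ] [598.9 165.  105.8]
square_hub [465.2 307.7] [167.9 248.9] [ 413.1 -327.5    0. ] [ 408. -338.    0.] [ 413.1 -331.5    3.8]
small_hub [478.4 220.2] [146.3 317.6] [ 604.3 -358.     0. ] [ 598.5 -364.4    0. ] [ 603.6 -358.9    6.2]
encoder [159.8 189.1] [486.9 310.8] [659.1 344.4   0. ] [661.7 355.    0. ] [660.7 350.5  -2.1]
hub [148.1, 274.5, 26.4, 25.3] 0.98 654
hub [301.5, 218.8, 152.6, 77.8] 0.28 6474
small_hub [482.7, 220.2, 26.6, 17.1] 0.82 374
```

View pics/c1.png

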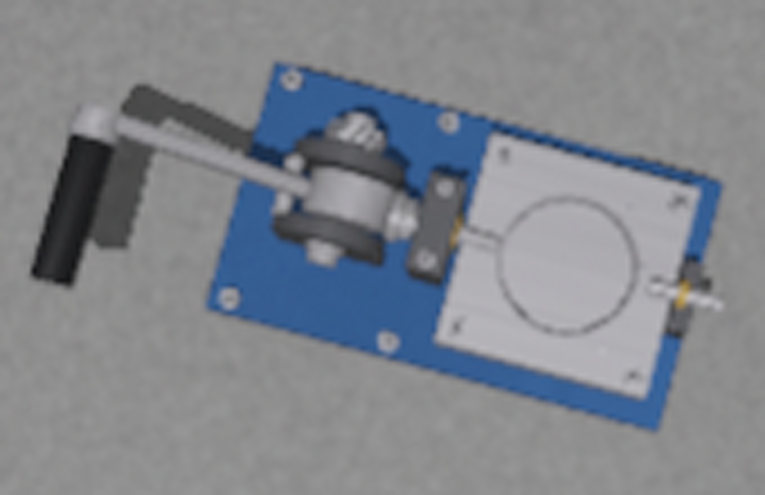

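The crop shows the pocket circle centred at crop (567,266), plate corners (490,137), (702,183), (650,398), (437,343), and the grip between (88,140) and (55,283). Next I fit the poses.

```bash
cat > fit.py <<'E'
from h import *
from scipy.optimize import minimize
def hubhull(c,x,y,z0=0,rf=30,rb=15):
    t=np.linspace(0,2*np.pi,40)
    out=[]
    for r,za,zb in((rf,0,18),(rb,18,50)):
        P=[proj(c,(x+r*np.cos(a),y+r*np.sin(a),z0+z)) for z in(za,zb) for a in t]
        out.append(cv2.convexHull(np.array(P,np.float32)))
    return out
def render(c,x,y,z0=0,rf=30,rb=15,s=8):
    im=np.zeros((480,640),np.uint8)
    for h in hubhull(c,x,y,z0,rf,rb): cv2.fillConvexPoly(im,np.round(h*16).astype(np.int32),255,cv2.LINE_AA,4)
    return im/255.
def fithub(c,mask,x0,z0=0,rf=30):
    m=mask.astype(float)
    f=lambda p:np.abs(render(c,p[0],p[1],z0,rf)-m).sum()
    r=minimize(f,x0,method='Nelder-Mead',options=dict(initial_simplex=[x0,[x0[0]+8,x0[1]],[x0[0],x0[1]+8]],xatol=.1))
    return r.x,r.fun,m.sum()
E
python3 - <<'E'
from fit import *
np.set_printoptions(precision=1,suppress=True)
for c in('top','scene'):
    shot(c)
    d=masks_of(c,'hub')[0]; print(c,'hub',fithub(c,d['pixels'],[460,358]),'as small',fithub(c,d['pixels'],[460,358],0,22)[1])
cr=lambda p:np.array([215+(p[0]+.5)/4.5-.5,165+(p[1]+.5)/4.5-.5])
C=[atz('top',cr(p),42) for p in((490,137),(702,183),(650,398),(437,343))]
C=np.array(C);print(C,'centre',C.mean(0))
e=[C[0]-C[1],C[3]-C[2]];print('len',[np.linalg.norm(v) for v in e],'ydir deg',[np.degrees(np.arctan2(v[1],v[0])) for v in e])
e=[C[1]-C[2],C[0]-C[3]];print('len',[np.linalg.norm(v) for v in e],'xdir deg',[np.degrees(np.arctan2(v[1],v[0])) for v in e])
print('circle',atz('top',cr((567,266)),42),atz('top',cr((567,266)),32))
print('cam',atz('top',cr((350,192)),46))
a,b=cr((90,140)),cr((53,282));print('grip ends',atz('top',a,106),atz('top',b,106))
print(camera_model('scene')['rotation']*1000,get_obs()['ee_rot'],get_obs()['clock'])
# scene: bench circle
im=read_camera('scene');cv2.imwrite('pics/c3.png',cv2.resize(im[230:340,250:420],None,fx=4.5,fy=4.5,interpolation=cv2.INTER_CUBIC))
E
```

```text
Traceback (most recent call last):
  File "fit.py", line 17, in fithub
    r=minimize(f,x0,method='Nelder-Mead',options=dict(initial_simplex=[x0,[x0[0]+8,x0[1]],[x0[0],x0[1]+8]],xatol=.1))
  File "fit.py", line 16, in <lambda>
    f=lambda p:np.abs(render(c,p[0],p[1],z0,rf)-m).sum()
                      ~~~~~~^^^^^^^^^^^^^^^^^^^
  File "fit.py", line 12, in render
    for h in hubhull(c,x,y,z0,rf,rb): cv2.fillConvexPoly(im,np.round(h*16).astype(np.int32),255,cv2.LINE_AA,4)
             ~~~~~~~^^^^^^^^^^^^^^^^
  File "fit.py", line 7, in hubhull
    P=[proj(c,(x+r*np.cos(a),y+r*np.sin(a),z0+z)) for z in(za,zb) for a in t]
       ~~~~^^^^^^^^^^^^^^^^^^^^^^^^^^^^^^^^^^^^^^
  File "h.py", line 17, in proj
    m=camera_model(c);K=np.array(m['mtx']);x=RM(m).T@(np.array(X,float)-m['origin'])
ValueError: time passes only in moves, steps and waits
```

```bash
cat > /tmp/s.py <<'E'
s=open('h.py').read()
s=s.replace("import numpy as np, cv2","import numpy as np, cv2, functools\ncamera_model=functools.cache(camera_model)",1)
open('h.py','w').write(s)
E
python3 /tmp/s.py
python3 - <<'E'
from fit import *
np.set_printoptions(precision=1,suppress=True)
for c in('top','scene'):
    shot(c)
    d=masks_of(c,'hub')[0]; print(c,'hub',fithub(c,d['pixels'],[460,358]),'as small',fithub(c,d['pixels'],[460,358],0,22)[1])
cr=lambda p:np.array([215+(p[0]+.5)/4.5-.5,165+(p[1]+.5)/4.5-.5])
C=[atz('top',cr(p),42) for p in((490,137),(702,183),(650,398),(437,343))]
C=np.array(C);print(C,'centre',C.mean(0))
e=[C[0]-C[1],C[3]-C[2]];print('len',[np.linalg.norm(v) for v in e],'ydir deg',[np.degrees(np.arctan2(v[1],v[0])) for v in e])
e=[C[1]-C[2],C[0]-C[3]];print('len',[np.linalg.norm(v) for v in e],'xdir deg',[np.degrees(np.arctan2(v[1],v[0])) for v in e])
print('circle',atz('top',cr((567,266)),42),atz('top',cr((567,266)),32))
print('cam',atz('top',cr((350,192)),46))
a,b=cr((90,140)),cr((53,282));print('grip ends',atz('top',a,106),atz('top',b,106))
print(camera_model('scene')['rotation']*1000,get_obs()['ee_rot'],get_obs()['clock'])
im=read_camera('scene');cv2.imwrite('pics/c3.png',cv2.resize(im[230:340,250:420],None,fx=4.5,fy=4.5,interpolation=cv2.INTER_CUBIC))
E
```

```text
top hub (array([462.7, 359.9]), np.float64(113.88235294117646), np.float64(633.0)) as small 163.18039215686275
scene hub (array([459.1, 361.7]), np.float64(63.43137254901961), np.float64(556.0)) as small 121.27843137254904
[[ 644.7  -15.8   42. ]
 [ 625.2 -114.4   42. ]
 [ 525.1  -91.4   42. ]
 [ 548.5    6.9   42. ]] centre [585.9 -53.7  42. ]
len [np.float64(100.56259594472999), np.float64(100.99225297591957)] ydir deg [np.float64(78.82356793271863), np.float64(76.61872243420865)]
len [np.float64(102.75533395199756), np.float64(98.88391751321562)] xdir deg [np.float64(-12.95043398215721), np.float64(-13.225661965964601)]
circle [585.2 -52.4  42. ] [586.4 -52.9  32. ]
cam [617.1  48.3  46. ]
grip ends [628.6 158.  106. ] [566.7 171.7 106. ]
[-2419.4    -3.   1457.6] [3.1 0.  0.3] 4.2
```

View pics/c3.png

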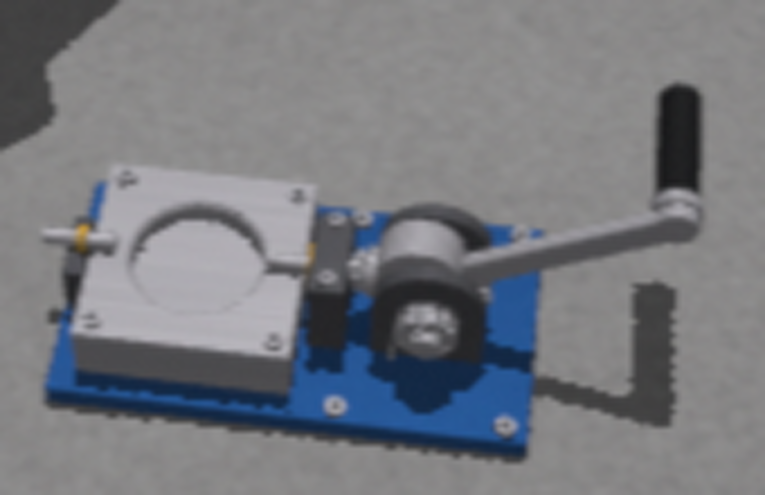

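The scene crop shows the plate-top corners at (112,165), (317,187), (290,357) and (73,333), with the pocket centre near (199,258) and the grip running from (680,90) to (678,195).

```bash
python3 - <<'E'
from fit import *
from scipy.optimize import least_squares
np.set_printoptions(precision=2,suppress=True)
ct=lambda p:np.array([215+(p[0]+.5)/4.5-.5,165+(p[1]+.5)/4.5-.5])
cs=lambda p:np.array([250+(p[0]+.5)/4.5-.5,230+(p[1]+.5)/4.5-.5])
top=[(490,137),(702,183),(650,398),(437,343),(570,265)]
sc=[(317,187),(112,165),(73,333),(290,357),(199,255)]
L=[(50,50,42),(50,-50,42),(-50,-50,42),(-50,50,42),(0,0,42)]
g=[(-9,214,106),(-75,214,106)]
a=np.radians(30);A=np.array([110+120*np.cos(a),46+120*np.sin(a)])
Lg=[(-9,A[0],A[1]),(-75,A[0],A[1])]
gt=[(90,140),(53,282)];gs=[(679,195),(679,92)]
def W(p,l):
    c,s=np.cos(p[2]),np.sin(p[2]);return np.array([p[0]+c*l[0]-s*l[1],p[1]+s*l[0]+c*l[1],l[2]])
def res(p,which):
    r=[]
    if 't' in which: r+=[proj('top',W(p,l))-ct(q) for l,q in zip(L+Lg,top+gt)]
    if 's' in which: r+=[proj('scene',W(p,l))-cs(q) for l,q in zip(L+Lg,sc+gs)]
    return np.concatenate(r)
for w in('t','s','ts'):
    s=least_squares(res,[586,-53,-.23],args=(w,),loss='soft_l1');p=s.x
    print(w,p[:2],np.degrees(p[2]),'cam',W(p,(0,110,46)),'grip',W(p,(-42,A[0],A[1])));print(res(p,w).reshape(-1,2).T)
m=masks_of
for c in('top','scene'):
    d=None
    print(c,camera_model(c)['rotation'])
o=get_obs();print(o['position'],np.array(o['ee_rot']),o['clock'])
E
```

```text
t [586.12 -53.51] -13.851321227087569 cam [612.45  53.29  46.  ] grip [596.55 164.24 106.  ]
[[ 0.58 -0.2  -0.63 -0.06 -0.11  0.84 -0.28]
 [-0.9   1.19 -0.27 -0.53 -0.19  0.02  1.12]]
s [584.17 -49.73] -12.20906492865075 cam [607.43  57.78  46.  ] grip [588.36 168.24 106.  ]
[[ -4.68  -7.94   8.59   6.03   0.3    0.21  -0.41]
 [ 37.7   38.39 -36.9  -38.56   0.73  -0.01  -2.  ]]
ts [585.95 -52.69] -13.232350472552712 cam [611.13  54.39  46.  ] grip [594.03 165.17 106.  ]
[[ -0.14  -0.78  -0.71  -0.28  -0.5    0.14  -0.62  -6.52  -9.71   7.75
    5.14  -1.03  -0.94  -0.95]
 [ -0.64   0.96  -0.38  -0.13  -0.11   1.25   2.46  38.9   38.84 -36.44
  -37.45   1.54   2.35   0.19]]
top [-3.06 -0.   -1.55]
scene [-2.42 -0.    1.46]
[ 143.78 -556.75  404.73] [3.14 0.   0.25] 4.25
```

```bash
python3 - <<'E'
from fit import *
from scipy.optimize import least_squares
np.set_printoptions(precision=2,suppress=True)
ct=lambda p:np.array([215+(p[0]+.5)/4.5-.5,165+(p[1]+.5)/4.5-.5])
cs=lambda p:np.array([250+(p[0]+.5)/4.5-.5,230+(p[1]+.5)/4.5-.5])
top=[(490,137),(702,183),(650,398),(437,343),(570,265)]
sc=[(290,357),(73,333),(112,165),(317,187),(199,257)]
L=[(50,50,42),(50,-50,42),(-50,-50,42),(-50,50,42),(0,0,42)]
a=np.radians(30);A=np.array([110+120*np.cos(a),46+120*np.sin(a)])
Lg=[(-9,A[0],A[1]),(-75,A[0],A[1])]
gt=[(90,140),(53,282)];gs=[(679,195),(679,92)]
def W(p,l):
    c,s=np.cos(p[2]),np.sin(p[2]);return np.array([p[0]+c*l[0]-s*l[1],p[1]+s*l[0]+c*l[1],l[2]])
def res(p,which):
    r=[]
    if 't' in which: r+=[proj('top',W(p,l))-ct(q) for l,q in zip(L+Lg,top+gt)]
    if 's' in which: r+=[proj('scene',W(p,l))-cs(q) for l,q in zip(L+Lg,sc+gs)]
    return np.concatenate(r)
for w in('t','s','ts'):
    s=least_squares(res,[586,-53,-.23],args=(w,),loss='soft_l1');p=s.x
    print(w,p[:2],np.degrees(p[2]),'cam',W(p,(0,110,46)),'grip',W(p,(-42,A[0],A[1])));print(res(p,w).reshape(-1,2).T)
E
```

```text
t [586.12 -53.51] -13.851321227087569 cam [612.45  53.29  46.  ] grip [596.55 164.24 106.  ]
[[ 0.58 -0.2  -0.63 -0.06 -0.11  0.84 -0.28]
 [-0.9   1.19 -0.27 -0.53 -0.19  0.02  1.12]]
s [583.37 -50.51] -13.35913161718589 cam [608.79  56.51  46.  ] grip [591.94 167.33 106.  ]
[[ 0.35 -0.07  0.08  0.04 -0.1  -0.16 -0.12]
 [-0.    0.32 -0.13 -0.64  0.02  1.42 -0.65]]
ts [585.01 -51.99] -13.773940076217757 cam [611.2   54.84  46.  ] grip [595.15 165.78 106.  ]
[[-0.2  -0.95 -1.33 -0.78 -0.85  0.   -1.07 -0.49 -0.9  -0.37 -0.4  -0.74
  -0.67 -0.38]
 [-0.36  1.67  0.24  0.03  0.33  0.72  1.84  0.87  0.88  0.39  0.15  0.7
   2.75  0.59]]
```

>>> {"api": "carry_out", "payload": {
  "motion": "0 0 0 0.089 -0.135 0 -1;0 0 0 0.089 -0.135 0 -1;0 0 0 0.089 -0.135 0 -1;0 0 0 0.089 -0.135 0 -1;0 0 0 0.089 -0.135 0 -1;0 0 0 0.089 -0.135 0 -1;0 0 0 0.089 -0.135 0 -1;0 0 0 0.089 -0.135 0 -1;0 0 0 0.089 -0.135 0 -1;0 0 0 0.089 -0.135 0 -1;0 0 0 0.089 -0.135 0 -1;0 0 0 0.089 -0.135 0 -1",
  "force": 20
}}

```text
clock: 5.45
position: [301.0, -96.3, 405.0]
ee_rot: [3.14, -0.001, 0.252]
ft_force: [0.6, 0.4, -0.0]
width: 85.3
grasp_force: 0.0
```

>>> {"api": "carry_out", "payload": {
  "motion": "0 0 0 0.089 -0.135 0 -1;0 0 0 0.089 -0.135 0 -1;0 0 0 0.089 -0.135 0 -1;0 0 0 0.089 -0.135 0 -1;0 0 0 0.089 -0.135 0 -1;0 0 0 0.089 -0.135 0 -1;0 0 0 0.089 -0.135 0 -1;0 0 0 0.089 -0.135 0 -1;0 0 0 0.089 -0.135 0 -1;0 0 0 0.089 -0.135 0 -1;0 0 0 0.089 -0.135 0 -1;0 0 0 0.089 -0.135 0 -1"
}}

```text
clock: 6.65
position: [458.5, 362.8, 404.6]
ee_rot: [3.141, -0.0, 0.253]
ft_force: [-0.3, -0.5, 0.1]
width: 85.3
grasp_force: 0.0
```

```bash
cat > go.py <<'E'
# usage: go.py x y z [yawdeg] -> shift in tool axes (fractions), yaw turn fraction about tool z
import sys
from h import *
o=get_obs();R=Ro.from_euler('xyz',o['ee_rot'])
t=np.array([float(v) for v in sys.argv[1:4]])
s=R.inv().apply(t-np.array(o['position']))
print('t',round(o['clock'],2),'pos',np.round(o['position'],1),'rpy',np.round(np.degrees(o['ee_rot']),1),'F',np.round(o['ft_force'],1),'w',round(o['width'],1),round(o['grasp_force'],1))
print('shift frac',np.round(s/250,4),'mm',np.round(s,1))
if len(sys.argv)>4:
    T=Ro.from_euler('xyz',[180,0,float(sys.argv[4])],degrees=True)
    print('turn frac',np.round((R.inv()*T).as_rotvec()/(2*np.pi),4))
E
python3 go.py 461 361 196 14.3
```

```text
t 6.65 pos [458.5 362.8 404.6] rpy [180.   -0.   14.5] F [-0.3 -0.5  0.1] w 85.3 0.0
shift frac [0.0076 0.0094 0.8345] mm [  1.9   2.3 208.6]
turn frac [ 0.     -0.      0.0006]
```

>>> {"api": "carry_out", "payload": {
  "motion": "0 0 0 0.004 0.005 0.16 -1;0 0 0 0.004 0.005 0.16 -1;0 0 0 0 0 0.16 -1;0 0 0 0 0 0.15 -1;0 0 0 0 0 0.12 -1;0 0 0 0 0 0.0845 -1;0 0 0 0 0 0 1;0 0 0 0 0 0 1;0 0 0 0 0 0 1;0 0 0 0 0 0 1;0 0 0 0 0 0 1;0 0 0 0 0 0 1",
  "force": 20
}}

```text
clock: 7.85
position: [461.4, 359.6, 197.8]
ee_rot: [-3.14, -0.003, 0.253]
ft_force: [-1.4, -0.6, 6.6]
width: 29.1
grasp_force: 20.8
```

```bash
python3 go.py 461 361 196 76.4
```

```text
t 7.85 pos [461.4 359.6 197.8] rpy [-179.9   -0.2   14.5] F [-1.4 -0.6  6.6] w 29.1 20.8
shift frac [-0.0001 -0.0057  0.0071] mm [-0.  -1.4  1.8]
turn frac [ 1.00e-04 -6.00e-04 -1.72e-01]
```

>>> {"api": "carry_out", "payload": {
  "motion": "0 0 0 0 0 -0.012 0;0 0 0 0 0 -0.004 -0.1;-0 0 -0.0215 0 0 0 -0.2;0 0 -0.0215 0 0 0 -0.2;0 0 -0.0215 0 0 0 -0.2;0 0 -0.0215 0 0 0 -0.2;0 0 -0.0215 0 0 0 -0.2;0 0 -0.0215 0 0 0 -0.2;0 0 -0.0215 0 0 0 -0.2;0 0 -0.0215 0 0 0 -0.2;0 0 0 0 0 0 1;0 0 0 0 0 0 1"
}}

```text
clock: 9.05
position: [461.2, 359.0, 200.2]
ee_rot: [3.14, -0.0, 1.331]
ft_force: [1.0, -0.6, 0.7]
width: 29.5
grasp_force: 20.2
```

>>> {"api": "carry_out", "payload": {
  "motion": "0 0 0 0 0 0 1;0 0 0 0 0 0 1;0 0 0 0 0 0 1;0 0 0 0 0 0 1",
  "force": 40
}}

```text
clock: 9.45
position: [461.2, 359.0, 200.3]
ee_rot: [3.14, -0.0, 1.333]
ft_force: [2.2, -2.7, 3.2]
width: 28.5
grasp_force: 39.6
```

```bash
python3 go.py 584.8 -52 350 76.4
```

```text
t 9.45 pos [461.2 359.  200.3] rpy [179.9  -0.   76.4] F [ 2.2 -2.7  3.2] w 28.5 39.6
shift frac [-1.4815  0.8681 -0.598 ] mm [-370.4  217.  -149.5]
turn frac [ 0.0002 -0.     -0.    ]
```

>>> {"api": "carry_out", "payload": {
  "motion": "0 0 0 0 0 -0.1 1;0 0 0 0 0 -0.15 1;0 0 0 -0.05 0.03 -0.15 1;0 0 0 -0.11 0.06 -0.1 1;0 0 0 -0.11 0.06 -0.1 1;0 0 0 -0.13 0.08 0 1;0 0 0 -0.13 0.08 0 1;0 0 0 -0.13 0.08 0 1;0 0 0 -0.13 0.08 0 1;0 0 0 -0.13 0.08 0 1;0 0 0 -0.13 0.08 0 1;0 0 0 -0.13 0.08 0 1"
}}

```text
clock: 10.65
position: [563.3, 29.8, 348.1]
ee_rot: [-3.137, -0.001, 1.333]
ft_force: [0.1, 0.4, -5.4]
width: 28.9
grasp_force: 41.1
```

>>> {"api": "carry_out", "payload": {
  "motion": "0 0 0 -0.13 0.07 0.05 1;0 0 0 -0.11 0.05 0.1 1;0 0 0 -0.06 0.04 0.1 1;0 0 0 -0.0215 0.028 0.1 1;0 0 0 0 0 0 1"
}}

```text
clock: 11.15
position: [588.9, -58.9, 257.3]
ee_rot: [-3.13, -0.0, 1.331]
ft_force: [-2.3, 0.6, -4.6]
width: 28.5
grasp_force: 40.9
```

```bash
python3 go.py 585.1 -53.8 232.3 76.4; python3 - <<'E'
from fit import *
im=shot('scene')
cv2.imwrite('pics/c4.png',cv2.resize(im[190:340,220:420],None,fx=4,fy=4,interpolation=cv2.INTER_CUBIC))
E
```

```text
t 11.15 pos [588.9 -58.9 257.3] rpy [-179.3   -0.    76.3] F [-2.3  0.6 -4.6] w 28.5 40.9
shift frac [ 0.0161 -0.0182  0.1002] mm [ 4.  -4.6 25. ]
turn frac [-0.0019 -0.0001 -0.0003]
```

View pics/c4.png

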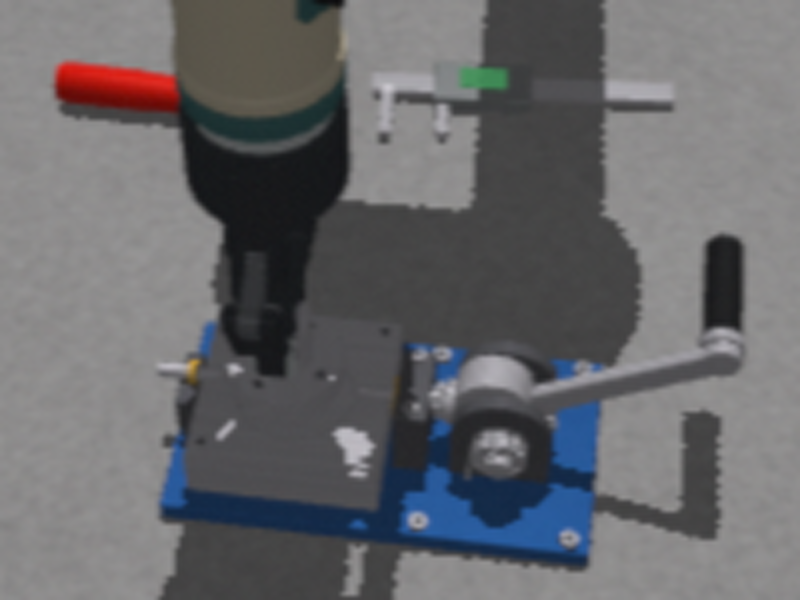

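The hub hangs over the plate, in shadow, at about (265,370). The flange edge doesn't stand out. I'll let the arm settle and measure again.

>>> {"api": "carry_out", "payload": {
  "motion": "0 0 0 0 0 0 1;0 0 0 0 0 0 1"
}}

```text
clock: 11.4
position: [590.9, -57.7, 263.8]
ee_rot: [3.14, -0.0, 1.334]
ft_force: [-0.1, 0.1, -4.9]
width: 28.7
grasp_force: 40.9
```

```bash
python3 go.py 585.1 -53.8 232.3 76.4; python3 - <<'E'
from fit import *
im=shot('scene')
for t in('hub','hub_center'):
  d=masks_of('scene',t)
  for e in d[:1]:
    print(t,e['rect'],e['confidence'])
o=get_obs();p=o['position']
for h in hubhull('scene',p[0],p[1],p[2]-200.3): cv2.polylines(im,[np.round(h*16).astype(int)],True,(0,0,255),1,cv2.LINE_AA,4)
a=np.linspace(0,6.28,60)
c=np.array([proj('scene',(585.1+33*np.cos(t),-53.8+33*np.sin(t),42)) for t in a],np.float32)
cv2.polylines(im,[np.round(c*16).astype(int)],True,(0,255,0),1,cv2.LINE_AA,4)
im=im[230:330,240:340];im=np.clip(im.astype(float)*1.5,0,255).astype('uint8')
cv2.imwrite('pics/c5.png',cv2.resize(im,None,fx=6,fy=6,interpolation=cv2.INTER_CUBIC))
E
```

```text
t 11.4 pos [590.9 -57.7 263.8] rpy [179.9  -0.   76.5] F [-0.1  0.1 -4.9] w 28.7 40.9
shift frac [ 0.0096 -0.0266  0.126 ] mm [ 2.4 -6.6 31.5]
turn frac [ 0.0003 -0.0001  0.0001]
hub_center [290.8, 279.7, 31.1, 30.0] 0.72
```

View pics/c5.png

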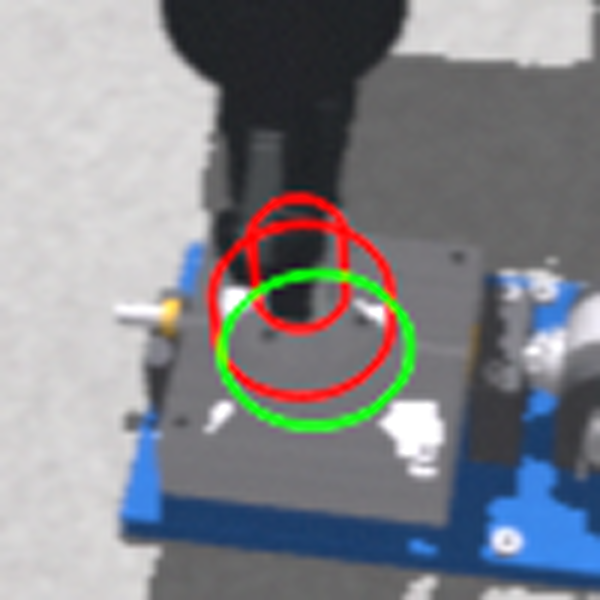

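The overlay places the held hub (red) above and about 7 mm off the pocket (green), which matches the numbers. I'll correct that and lower.

>>> {"api": "carry_out", "payload": {
  "motion": "0 0 0 0.005 -0.013 0.03 1;0 0 0 0.0046 -0.0136 0.03 1;0 0 0 0 0 0.011 1;0 0 0 0 0 0.004 1;0 0 0 0 0 0.004 1;0 0 0 0 0 0.004 1;0 0 0 0 0 0.004 1;0 0 0 0 0 0.004 1;0 0 0 0 0 0 1"
}}

```text
clock: 12.45
position: [584.9, -54.7, 239.7]
ee_rot: [-3.142, 0.0, 1.333]
ft_force: [0.4, -0.0, -5.9]
width: 28.6
grasp_force: 41.1
```

```bash
python3 go.py 585.1 -53.8 232.3 76.4
```

```text
t 12.45 pos [584.9 -54.7 239.7] rpy [-180.     0.    76.4] F [ 0.4 -0.  -5.9] w 28.6 41.1
shift frac [0.0035 0.     0.0298] mm [0.9 0.  7.4]
turn frac [-0.  0. -0.]
```

>>> {"api": "carry_out", "payload": {
  "motion": "0 0 0 0 0 0.006 1;0 0 0 0 0 0.006 1;0 0 0 0 0 0.006 1;0 0 0 0 0 0.006 1;0 0 0 0 0 0 1"
}}

```text
clock: 12.95
position: [584.8, -54.6, 233.5]
ee_rot: [-3.141, 0.0, 1.334]
ft_force: [0.5, -1.0, -4.6]
width: 28.5
grasp_force: 41.1
```

>>> {"api": "carry_out", "payload": {
  "motion": "0 0 0 0 0 0.004 1;0 0 0 0 0 0.004 1;0 0 0 0 0 0 1"
}}

```text
clock: 13.25
position: [584.9, -54.6, 232.3]
ee_rot: [3.141, 0.0, 1.333]
ft_force: [-1.1, 0.3, -0.8]
width: 28.7
grasp_force: 41.5
```

>>> {"api": "carry_out", "payload": {
  "motion": "0 0 0 0 0 0 -0.4;0 0 0 0 0 0 -0.4;0 0 0 0 0 0 -0.4;0 0 0 0 0 -0.04 -0.4;0 0 0 0 0 -0.1 -0.4;0 0 0 0 0 -0.15 -0.4;0 0 0 0 0 -0.15 -1"
}}

```text
clock: 13.95
position: [584.7, -54.6, 343.4]
ee_rot: [-3.141, 0.0, 1.333]
ft_force: [1.0, -0.6, 0.7]
width: 72.8
grasp_force: 0.0
```

```bash
python3 go.py 584.9 -54.6 232.3 76.4; python3 - <<'E'
from h import *
np.set_printoptions(precision=4,suppress=True)
# plan of lever swing in tool axes, and approach pose
yaw=np.radians(-13.6);Rs=Ro.from_euler('z',yaw)
seat=np.array([584.9,-54.6,0])
def tool(th): # th tilt about seat x
    R=Ro.from_rotvec(Rs.apply([1,0,0])*np.radians(th))*Ro.from_euler('xyz',[180,0,166.4],degrees=True)
    return R
def grip(l): a=np.radians(l);return seat+Rs.apply([-42,110+120*np.cos(a),46+120*np.sin(a)])
def tcp(l,th,back=155): return grip(l)-back*tool(th).as_matrix()[:,2]
print('grip',grip(30),'pre',tcp(30,-30,235),'at',tcp(30,-30),'end',tcp(90,30))
o=get_obs();R=Ro.from_euler('xyz',o['ee_rot'])
print('down turn',(R.inv()*tool(0)).as_rotvec()/2/np.pi,'to tilt',(tool(0).inv()*tool(-30)).as_rotvec()/2/np.pi)
for l in range(30,90,10):
    A,B=tool(l-60),tool(l-50)
    print((A.inv()*B).as_rotvec()/2/np.pi, A.inv().apply(tcp(l+10,l-50)-tcp(l,l-60))/250)
shot('scene','s6.png')
im=cv2.imread('pics/s6.png');cv2.imwrite('pics/c6.png',cv2.resize(im[220:340,230:420],None,fx=4,fy=4,interpolation=cv2.INTER_CUBIC))
E
```

```text
t 13.95 pos [584.7 -54.6 343.4] rpy [-180.     0.    76.4] F [ 1.  -0.6  0.7] w 72.8 0.0
shift frac [1.000e-04 8.000e-04 4.445e-01] mm [  0.    0.2 111.1]
turn frac [-0.  0.  0.]
grip [594.38   163.2008 106.    ] pre [622.0092 277.4062 309.516 ] at [612.6035 238.5278 240.2339] end [551.7198 -13.1353 300.2339]
down turn [-0.   -0.   -0.25] to tilt [ 0.0833 -0.      0.    ]
[-0.0278  0.     -0.    ] [ 0.     -0.1835 -0.0259]
[-0.0278 -0.     -0.    ] [-0.     -0.1835 -0.0259]
[-0.0278 -0.      0.    ] [ 0.     -0.1835 -0.0259]
[-0.0278 -0.     -0.    ] [ 0.     -0.1835 -0.0259]
[-0.0278 -0.      0.    ] [-0.     -0.1835 -0.0259]
[-0.0278  0.      0.    ] [ 0.     -0.1835 -0.0259]
```

View pics/c6.png

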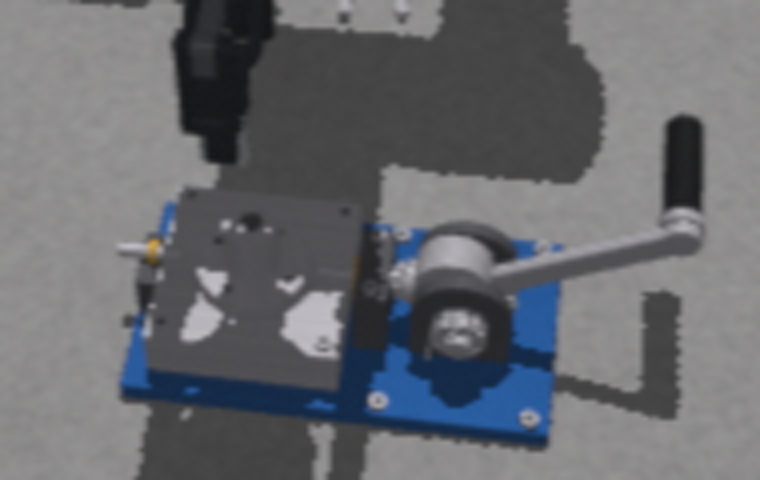

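>>> {"api": "carry_out", "payload": {
  "motion": "0 0 0 0.147 -0.0186 0 -1;0 0 0 0.147 -0.0186 0 -1;0 0 0 0.147 -0.0186 0 -1;0 0 0 0.147 -0.0186 0 -1;0 0 0 0.147 -0.0186 0 -1;0 0 0 0.147 -0.0186 0 -1;0 0 0 0.147 -0.0186 0 -1;0 0 0 0.147 -0.0186 0 -1;0 0 0 0.147 -0.0186 0 -1;0 0 -0.02 0 0 0 -1;0 0 -0.023 0 0 0 -1;0 0 -0.023 0 0 0 -1"
}}

```text
clock: 15.2
position: [621.9, 277.4, 342.3]
ee_rot: [3.141, 0.0, 1.755]
ft_force: [0.6, 0.6, -0.5]
width: 84.7
grasp_force: 0.0
```

>>> {"api": "carry_out", "payload": {
  "motion": "0 0 -0.023 0 0 0 -1;0 0 -0.023 0 0 0 -1;0 0 -0.023 0 0 0 -1;0 0 -0.023 0 0 0 -1;0 0 -0.023 0 0 0 -1;0 0 -0.023 0 0 0 -1;0 0 -0.023 0 0 0 -1;0 0 -0.023 0 0 0 -1;0.0208 0 0 0 0 0 -1;0.0208 0 0 0 0 0 -1;0.0208 0 0 0 0 0 -1;0.0208 0 0 0 0 0 -1"
}}

```text
clock: 16.4
position: [622.1, 276.9, 343.0]
ee_rot: [-2.615, 0.002, 2.904]
ft_force: [-0.6, -0.5, -0.9]
width: 85.1
grasp_force: 0.0
```

>>> {"api": "carry_out", "payload": {
  "motion": "0 0 0 0 0 0 -1;0 0 0 0 0 0 -1"
}}

```text
clock: 16.6
position: [622.0, 277.3, 341.6]
ee_rot: [-2.622, -0.0, 2.905]
ft_force: [0.3, -1.2, 0.6]
width: 85.2
grasp_force: 0.0
```

```bash
python3 go.py 622 277.4 309.5; python3 - <<'E'
from fit import *
T=Ro.from_rotvec(Ro.from_euler('z',-13.6,degrees=True).apply([1,0,0])*np.radians(-30))*Ro.from_euler('xyz',[180,0,166.4],degrees=True)
o=get_obs();R=Ro.from_euler('xyz',o['ee_rot'])
print('turn',np.round((R.inv()*T).as_rotvec()/2/np.pi,4),np.round(o['q'],2))
g=np.array([594.4,163.2,106]);print('tool-frame grip',np.round(R.inv().apply(g-o['position']),1))
for c in('scene','top'):
    im=shot(c)
    for t in ('grip',):
        for d in tip_of(c,t)[:1]: print(c,t,np.round(d['point'],1),d['confidence'],proj(c,g))
    for d in masks_of(c,'hub')[:1]:
        print(c,'hub',np.round(d['rect'],1),round(d['confidence'],2),fithub(c,d['pixels'],[585,-54],32))
    if c=='scene': sc=im[220:340,230:420]
    else: tp=im[150:290,200:420]
cv2.imwrite('pics/c7.png',np.vstack([cv2.resize(sc,(400,253)),cv2.resize(tp,(400,255))]).repeat(1,0))
E
```

```text
t 16.6 pos [622.  277.3 341.6] rpy [-150.2   -0.   166.4] F [ 0.3 -1.2  0.6] w 85.2 0.0
shift frac [1.000e-04 6.420e-02 1.112e-01] mm [ 0.  16.1 27.8]
turn [0.0006 0.     0.0001] [ 0.43  0.58  1.23 -0.4   1.67 -0.88]
tool-frame grip [1.000e-01 1.520e+01 2.628e+02]
scene grip [399.7 267. ] 0.88 [398.64498498 262.704042  ]
scene hub [295.  285.4  28.4  26.3] 0.8 (array([578.86218201, -50.11698452]), np.float64(131.30980392156863), np.float64(632.0))
top grip [230.1 208.4] 0.81 [231.28201473 213.13121579]
top hub [341.9 221.7  30.8  28.6] 0.6 (array([587.54699135, -52.19218063]), np.float64(79.84313725490196), np.float64(661.0))
```

View pics/c7.png

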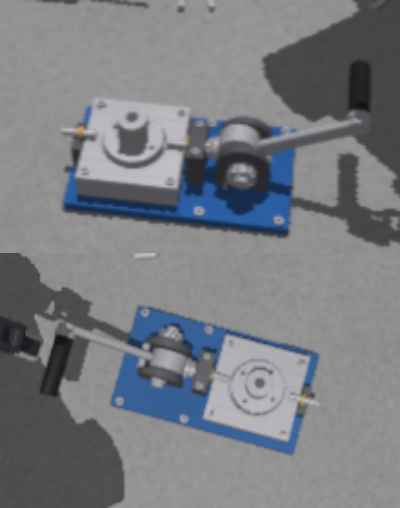

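The hub stands flat and centred in the pocket: scene crop (130,135), top crop (260,383). Next I approach the grip and close on it.

>>> {"api": "carry_out", "payload": {
  "motion": "0 0 0 -0.006 0.03 0.06 -1;0 0 0 -0.006 0.031 0.08 -1;0 0 0 0 0 0.1 -1;0 0 0 0 0 0.08 -1;0 0 0 0 0 0.06 -1;0 0 0 0 0 0.045 -1;0 0 0 0 0 0 0.3;0 0 0 0 0 0 1;0 0 0 0 0 0 1;0 0 0 0 0 0 1;0 0 0 0 0 0 1;0 0 0 0 0 0 1",
  "force": 30
}}

```text
clock: 18.1
position: [615.9, 238.4, 242.7]
ee_rot: [-2.622, 0.002, 2.905]
ft_force: [1.1, 4.8, 2.0]
width: 19.1
grasp_force: 29.5
```

```bash
python3 go.py 612.6 238.5 240.2; python3 -c "
from h import *
im=shot('scene');print(get_obs()['moment']);cv2.imwrite('pics/c8.png',cv2.resize(im[190:340,270:470],None,fx=3,fy=3,interpolation=cv2.INTER_CUBIC))"
```

```text
t 18.1 pos [615.9 238.4 242.7] rpy [-1.502e+02  1.000e-01  1.664e+02] F [1.1 4.8 2. ] w 19.1 29.5
shift frac [0.0131 0.0026 0.0101] mm [3.3 0.7 2.5]
[ 0.7817428  -0.19872958 -0.08952601]
```

View pics/c8.png

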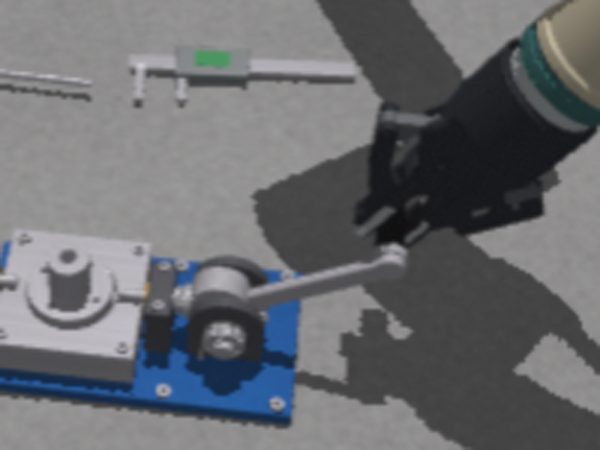

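The fingers hold the black grip at scene crop (395,230), the lever is at rest and the hub is seated. I'll start the swing with two rows and check them.

>>> {"api": "carry_out", "payload": {
  "motion": "-0.0139 0 0 0 -0.0923 -0.009 1;-0.0139 0 0 0 -0.0923 -0.009 1;0 0 0 0 0 0 1"
}}

```text
clock: 18.45
position: [606.5, 201.0, 271.5]
ee_rot: [-2.806, 0.005, 2.901]
ft_force: [-0.2, 13.9, 6.4]
width: 18.9
grasp_force: 31.2
```

```bash
cat > lev.py <<'E'
from h import *
o=get_obs();R=Ro.from_euler('xyz',o['ee_rot']);p=np.array(o['position'])
Rs=Ro.from_euler('z',-13.6,degrees=True)
l=Rs.inv().apply(p-np.array([584.9,-54.6,0]))
tz=Rs.inv().apply(R.as_matrix()[:,2])
print('seat-frame tcp',np.round(l,1),'tilt',round(np.degrees(np.arctan2(tz[1],-tz[2])),1),'t',o['clock'])
for b in(152.5,155):
    g=l+b*tz-np.array([0,110,46]);print(b,'grip',np.round(g,1),'r',round(np.hypot(g[1],g[2]),1),'ang',round(np.degrees(np.arctan2(g[2],g[1])),1))
print('F seat',np.round(Rs.inv().apply(o['ft_force']),1),'M',np.round(o['moment'],2),'w',o['width'],o['grasp_force'])
E
python3 lev.py
```

```text
seat-frame tcp [-39.1 253.5 271.5] tilt -19.2 t 18.45
152.5 grip [-38.6  93.4  81.5] r 124.0 ang 41.1
155 grip [-38.6  92.6  79.2] r 121.8 ang 40.5
F seat [-3.5 13.5  6.4] M [ 2.12 -0.02 -0.14] w 18.91446790664564 31.181893944740295
```

>>> {"api": "carry_out", "payload": {
  "motion": "-0.0139 0 0 0 -0.0903 -0.0125 1;-0.0139 0 0 0 -0.0903 -0.0125 1;-0.0139 0 0 0 -0.0923 -0.009 1;-0.0139 0 0 0 -0.0923 -0.009 1;0 0 0 0 0 0 1"
}}

```text
clock: 18.95
position: [586.1, 118.7, 304.6]
ee_rot: [3.121, 0.005, 2.898]
ft_force: [-4.8, 19.8, 25.2]
width: 19.1
grasp_force: 32.9
```

```bash
python3 lev.py
```

```text
seat-frame tcp [-39.6 168.7 304.6] tilt 1.2 t 18.95
152.5 grip [-38.8  61.8 106.2] r 122.8 ang 59.8
155 grip [-38.7  61.9 103.7] r 120.7 ang 59.2
F seat [-9.3 18.1 25.2] M [3.46 0.61 0.15] w 19.071459194079193 32.94292062520981
```

>>> {"api": "carry_out", "payload": {
  "motion": "0 0 0 0 0.004 -0.007 1;0 0 0 0 0 0 1"
}}

```text
clock: 19.15
position: [586.7, 120.5, 304.1]
ee_rot: [3.127, 0.004, 2.902]
ft_force: [-2.6, 15.3, 19.4]
width: 19.1
grasp_force: 32.4
```

```bash
python3 lev.py
```

```text
seat-frame tcp [-39.4 170.6 304.1] tilt 0.8 t 19.15
152.5 grip [-38.8  62.8 105.6] r 122.9 ang 59.3
155 grip [-38.8  62.9 103.1] r 120.8 ang 58.6
F seat [-6.1 14.2 19.4] M [ 2.72  0.33 -0.01] w 19.09423160848755 32.41546958684921
```

>>> {"api": "carry_out", "payload": {
  "motion": "0 0 0 0 0.005 -0.0087 1;0 0 0 0 0.005 -0.0087 1;0 0 0 0 0 0 1"
}}

```text
clock: 19.45
position: [587.1, 121.0, 304.9]
ee_rot: [3.135, 0.002, 2.904]
ft_force: [0.7, 7.9, 5.5]
width: 19.3
grasp_force: 31.0
```

```bash
python3 lev.py
```

```text
seat-frame tcp [-39.1 171.2 304.9] tilt 0.4 t 19.45
152.5 grip [-38.9  62.2 106.4] r 123.3 ang 59.7
155 grip [-38.9  62.2 103.9] r 121.1 ang 59.1
F seat [-1.2  7.9  5.5] M [ 1.46 -0.15 -0.08] w 19.309980625655466 31.009879410266876
```

>>> {"api": "carry_out", "payload": {
  "motion": "-0.0139 0 0 0 -0.0892 -0.0145 1;-0.0139 0 0 0 -0.0892 -0.0145 1;-0.0139 0 0 0 -0.0897 -0.0135 1;0 0 0 0 0 0 1;0 0 0 0 0 0 1"
}}

```text
clock: 19.95
position: [570.8, 54.1, 311.0]
ee_rot: [2.872, 0.001, 2.902]
ft_force: [-2.9, 6.0, 13.4]
width: 18.6
grasp_force: 33.0
```

```bash
python3 lev.py
```

```text
seat-frame tcp [-39.3 102.3 311. ] tilt 15.4 t 19.95
152.5 grip [-39.1  32.9 118.1] r 122.6 ang 74.4
155 grip [-39.1  33.6 115.6] r 120.4 ang 73.8
F seat [-4.2  5.2 13.4] M [1.43 0.06 0.04] w 18.555543361093058 33.00749748945236
```

>>> {"api": "carry_out", "payload": {
  "motion": "-0.0139 0 0 0 -0.0877 -0.017 1;-0.0139 0 0 0 -0.0877 -0.017 1;0 0 0 0 0 0 1;0 0 0 0 0 0 1"
}}

```text
clock: 20.35
position: [560.2, 10.5, 305.3]
ee_rot: [2.699, -0.0, 2.903]
ft_force: [-1.9, 2.6, 11.3]
width: 19.1
grasp_force: 33.7
```

```bash
python3 lev.py; python3 - <<'E'
from h import *
from scipy.optimize import least_squares
o=get_obs()
D=[([615.9,238.4,242.7],[-2.622,.002,2.905]),([606.5,201,271.5],[-2.806,.005,2.901]),([587.1,121,304.9],[3.135,.002,2.904]),([570.8,54.1,311],[2.872,.001,2.902]),(list(o['position']),list(o['ee_rot']))]
Rs=Ro.from_euler('z',-13.6,degrees=True)
L=[];TZ=[]
for p,e in D:
    L.append(Rs.inv().apply(np.array(p)-[584.9,-54.6,0]));TZ.append(Rs.inv().apply(Ro.from_euler('xyz',e).as_matrix()[:,2]))
L=np.array(L);TZ=np.array(TZ)
def ang(x):
    G=L+x[2]*TZ-[0,110+x[0],46+x[1]];return np.hypot(G[:,1],G[:,2]),np.degrees(np.arctan2(G[:,2],G[:,1]))
def f(x):
    r,a=ang(x);return np.r_[(r-120)/.5,(a[0]-30)*2/.7,x[:2]/1.5,(x[2]-154)/3]
s=least_squares(f,[0,0,155]);print(s.x,*ang(s.x))
shot('scene')
for t in('grip','cam_axis'):print(t,[(d['point'],d['confidence']) for d in tip_of('scene',t)[:1]])
g=Rs.apply([-42,110,166])+[584.9,-54.6,0];print('upright grip px',proj('scene',g),'camaxis',proj('scene',Rs.apply([0,110,46])+[584.9,-54.6,0]))
E
```

```text
seat-frame tcp [-39.3  57.4 305.3] tilt 25.4 t 20.35
152.5 grip [-39.3  12.7 121.5] r 122.2 ang 84.0
155 grip [-39.3  13.8 119.2] r 120.0 ang 83.4
F seat [-2.4  2.1 11.3] M [0.99 0.11 0.17] w 19.11126412037904 33.71812283992767
[  0.80852077  -0.59459568 156.40202349] [120.503539   120.27435542 120.00328986 119.54008394 119.34296375] [30.70681179 40.69280154 59.21704035 73.88333146 83.45312003]
grip [([356.8, 241.2], 0.81)]
cam_axis [([344.8, 292.1], 0.56)]
upright grip px [348.94611566 237.78099441] camaxis [344.17385447 291.73822802]
```

>>> {"api": "carry_out", "payload": {
  "motion": "-0.0139 0 0 0 -0.0885 -0.0155 1;0 0 0 0 0 0 1;0 0 0 0 0 0 1"
}}

```text
clock: 20.8
position: [555.2, -10.2, 299.5]
ee_rot: [2.611, -0.001, 2.904]
ft_force: [-2.8, 2.2, 12.1]
width: 18.9
grasp_force: 33.8
```

```bash
python3 lev.py; python3 - <<'E'
from h import *
Rs=Ro.from_euler('z',-13.6,degrees=True);S=np.array([584.9,-54.6,0])
im=shot('scene')
for t in('grip',):print(t,[(d['point'],d['confidence']) for d in tip_of('scene',t)[:1]])
W=lambda x,a,r:Rs.apply([x,110+r*np.cos(np.radians(a)),46+r*np.sin(np.radians(a))])+S
x0,y0,k=300,205,6
big=cv2.resize(im[y0:y0+100,x0:x0+110],None,fx=k,fy=k,interpolation=cv2.INTER_CUBIC)
tr=lambda X:tuple(np.round((proj('scene',X)-[x0,y0]+.5)*k).astype(int).tolist())
for a,col in((85,(0,255,255)),(90,(0,0,255)),(95,(0,255,0))):
    print(a,tr(W(4,a,30)),tr(W(4,a,128)),proj('scene',W(-42,a,120)))
    cv2.line(big,tr(W(4,a,110)),tr(W(4,a,128)),col,1);cv2.line(big,tr(W(4,a,30)),tr(W(4,a,45)),col,1)
big=np.clip(big*1.3,0,255).astype('uint8')
cv2.imwrite('pics/c9.png',big)
E
```

```text
seat-frame tcp [-39.3  36.2 299.5] tilt 30.4 t 20.8
152.5 grip [-39.4   3.4 122. ] r 122.0 ang 88.4
155 grip [-39.4   4.6 119.8] r 119.9 ang 87.8
F seat [-3.2  1.5 12.1] M [1.16 0.05 0.19] w 18.894020766592195 33.80531430244446
grip [([353.2, 240.8], 0.96)]
85 (279, 482) (322, 295) [354.318738  238.4438519]
90 (271, 481) (286, 291) [348.94611566 237.78099441]
95 (263, 480) (251, 288) [343.55702637 237.43795235]
```

View pics/c9.png

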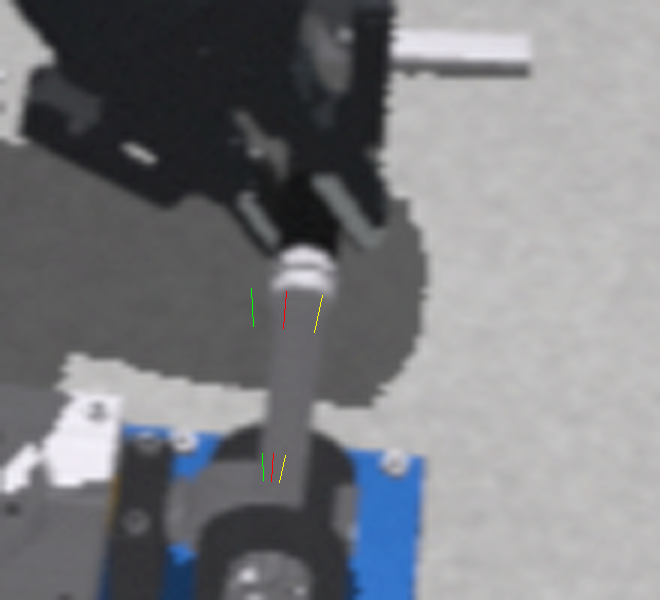

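The lever centreline runs from crop (287,450) to (300,310), which puts it at about 89.5° by slope. The overlay lines sit about 13 px to the left of it, from the known scene-camera bias. The position estimate gives about 88° and the tilt estimate about 90.4°, so I'll nudge about 0.5° and check.

>>> {"api": "carry_out", "payload": {
  "motion": "-0.0013 0 0 0 -0.0086 -0.001 1;0 0 0 0 0 0 1;0 0 0 0 0 0 1;0 0 0 0 0 0 1"
}}

```text
clock: 21.3
position: [554.8, -11.5, 298.9]
ee_rot: [2.603, 0.0, 2.905]
ft_force: [-1.9, 2.5, 12.8]
width: 19.1
grasp_force: 33.8
```

```bash
python3 lev.py; python3 - <<'E'
from fit import *
for c in('scene','top'):
    im=shot(c)
    for d in masks_of(c,'hub')[:1]: print(c,'hub',np.round(d['rect'],1),round(d['confidence'],2))
im=read_camera('scene');g=cv2.cvtColor(cv2.resize(im[205:305,300:410],None,fx=6,fy=6,interpolation=cv2.INTER_CUBIC),cv2.COLOR_BGR2GRAY).astype(float)
g=cv2.blur(g,(1,9))
for r in(320,340,360,380,400,420):
    d=np.abs(np.diff(g[r,230:350]));print(r,230+np.argsort(-d)[:14])
E
```

```text
seat-frame tcp [-39.3  34.9 298.9] tilt 30.9 t 21.3
152.5 grip [-39.4   3.1 122. ] r 122.1 ang 88.5
155 grip [-39.4   4.4 119.9] r 120.0 ang 87.9
F seat [-2.4  2.  12.8] M [1.22 0.02 0.08] w 19.098796692359088 33.84369224309921
scene hub [293.8 284.6  27.2  27.4] 0.69
320 [273 272 271 275 270 274 268 325 320 326 324 321 323 322]
340 [273 320 319 317 323 318 321 272 325 271 274 310 277 275]
360 [271 277 322 325 279 334 270 267 319 268 265 324 318 327]
380 [266 268 272 267 263 269 313 312 314 264 261 271 315 259]
400 [266 267 265 264 268 261 260 263 262 269 270 259 271 272]
420 [314 308 313 312 309 311 315 310 260 307 266 316 254 262]
```

>>> {"api": "carry_out", "payload": {
  "motion": "0 0 0 0 -0.0086 -0.0052 1;0 0 0 0 0 0 1;0 0 0 0 0 0 1;0 0 0 0 0 0 1"
}}

```text
clock: 21.95
position: [554.4, -13.4, 298.9]
ee_rot: [2.601, -0.0, 2.905]
ft_force: [-0.3, 5.5, 11.5]
width: 18.9
grasp_force: 33.6
```

```bash
python3 lev.py; python3 - <<'E'
from h import *
im=read_camera('scene');g=cv2.cvtColor(cv2.resize(im[205:305,300:410],None,fx=6,fy=6,interpolation=cv2.INTER_CUBIC),cv2.COLOR_BGR2GRAY).astype(float)
g=cv2.blur(g,(1,9))
for r in(320,340,360,380,400,420):
    d=np.abs(np.diff(g[r,245:345]));a,b=d[:45],d[45:]
    print(r,245+np.argmax(a),290+np.argmax(b),(535+np.argmax(a)+np.argmax(b))/2)
E
```

```text
seat-frame tcp [-39.3  32.9 298.9] tilt 31.0 t 21.95
152.5 grip [-39.4   1.4 122.1] r 122.1 ang 89.4
155 grip [-39.4   2.7 119.9] r 120.0 ang 88.7
F seat [-1.5  5.3 11.5] M [ 1.61 -0.18  0.13] w 18.857603120062024 33.63546162843704
320 269 320 294.5
340 267 309 288.0
360 266 309 287.5
380 260 293 276.5
400 260 318 289.0
420 260 308 284.0
```

```bash
python3 -c "
from rig import *
print(hand_in())"
```

```text
the job is handed in; nothing more can be done
None
```

I handed the job in at about 22 s on the robot clock: the large hub is home and flat in the seat and released, and the gripper is holding the lever within about 1° of upright by my estimates (position 89°, camera 89.3°, tool tilt 91°), with the other two hubs and the encoder untouched.

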